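# Put the glue pen away in its hinged case

### The arm

A 6-joint arm with a two-finger parallel gripper is mounted at the origin on a cart in front of the work surface, level with it; the furniture and walls round the work are solid. World frame = base frame: x ahead of the robot, y to its left, z up, the work surface at z = 0. Lengths are in m, angles in degrees, forces in N, time in s.
With the tool pointing down it reaches from about 0.4 to 0.825 m from the base axis. Payload 7 kg.
Tool frame: the origin (TCP) lies between the finger pads; the fingertips stand 17 mm ahead of it and the grasp point (between the pads) lies 2 mm behind it (tip_extent is the distance from the TCP to the fingertips, in m); z points along the fingers, y is the direction in which the jaws open and shut (so a half turn about z gives the same grasp; the last joint's range is limited). The gripper opens to 88 mm and grips with 3 to 60 N. Pads are 19 mm wide; open, the fingers measure 130 mm over their backs; the gripper's body (78 mm by 193 mm) begins 47 mm behind the grasp point.
Start: joints at [83.085, 20.546, 0.682, 0, -70.136, -16.507], TCP at [0.268, 0.619, 0.212] pointing down, gripper open.
Joint ranges: [-176.03, 176.03], [-82.01, 121.73], [-58.28, 71.71], [-173.87, 95.51], [-174.79, -0.11], [-173.66, 173.66]. Speed limits (degrees/s): [136.94, 136.94, 172.46, 180, 180, 180].

### API

Orientations are given as [roll, pitch, yaw] about the fixed x, y, z axes, in that order (R = Rz(yaw) Ry(pitch) Rx(roll)).
In Python, from plant import get_state, get_image, camera_params, job_done, cut_out, tip_extent gives the robot as it stands.
- The arm moves only by the tool apply_moves, never from a script. Its argument "plan" is a list of rows, each a list of 5 numbers: the shift along the tool's x, y, z in m, then the turn about the tool's z in degrees, then the gripper command: -1 is shut, 1 is fully open, values between are in proportion. A call has 1 to 5 rows; each row is the pose to reach, as a shift and turn from the pose commanded when the call began, along the tool's axes at that moment; what a row does not reach only later rows make up. A row lasts 1/8 s, in which the tool goes at most 62.5 mm and 10.7 degrees, less where a joint would pass 70% of its speed; a pose out of reach is approached as far as the arm can. A call with a gripper value outside its range is refused whole. The fingers move at their own pace and stop on an object; "newtons" is the grip in N (left out, the last holds). Time passes only in rows, so rows that repeat a pose let the fingers close. It gives the time, the measured TCP pose, the force and the opening at its end, in the units of the state.
- get_state(): the state, without advancing time (a new reading comes with each control period).
- get_image(name): name is "scene" or "top" or "wrist"; returns the picture (420x560x3 uint8, red, green, blue); there is no depth.
- camera_params(name): a dict with "fx", "fy", "cx", "cy" (pixels), "R" (3x3) and "t" (3): a world point X has camera coordinates R X + t; the wrist camera has in their place "T_tool_cam" (4x4, takes a point from camera to tool coordinates, whose origin is the TCP and whose axes are the flange's). Camera axes: x right, y down, z forward; pixel columns grow to the right and rows downward; lengths in m; the calibration is good to about 2 mm. A picture is of the moment at which its call begins: read the wrist's pose just before it. camera_params takes no time and is no camera call.
- job_done(): hands the job in, once; it reports no verdict.
Trained networks look in the newest picture that a camera, given by its name, has taken for a name from the list of things; names that differ only in an ending like _2 or _b are one class to them, and where a whole thing is asked for, a point or a joint stands for the part that bears it (a point fixed in the world has none). Each returns a list of dicts, best first, with "confidence" (0 to 1); they miss things now and then, are a little off and sometimes report something else, mostly with a low value. They report only what shows in the picture. A call takes as long as a camera call. They do not tell look-alikes from the thing itself.
- cut_out(camera, thing): "mask" (420x560 bool, what is visible of it) and "box" ([centre column, centre row, width, height] in pixels, round what is visible of it).
The state is a dict: "clock": time; "joint_pos": joint angles; "qd": joint speeds; "joint_efforts": joint torques, N m; "tcp_pos": TCP position; "ee_rot": TCP orientation; "wrist_force": force on the tool from outside, world axes, zero at the start; "wrist_torque": the same for the moment, N m; "grip_width": finger opening in m.
Only numpy, scipy, OpenCV 4.12 (cv2) and the standard library are available. Lean on these libraries where they do the work, as an engineer would, in place of code of your own. Each camera call takes 0.05 s, during which the arm holds its last target. There are 200 camera calls.

### The job

Put the thick glue pen away in its grey hinged case: swing its lid (the one with the black tab) wide open, so that it leans well back past upright, lay the pen lengthwise between the wooden lips in the middle of the case without dropping it, either way round, and then shut the lid fully. Leave the other things on the table where they are.

Things in the scene. Friction and masses are not known exactly. Their poses are not given: they have to be found in the camera images.
- pen_case: Grey plastic case, fixed to the table, 110 (its x) x 160 (its y) mm, 30 mm high without lid, 49 mm with the lid shut; walls 4 mm, inner floor 6 mm above the table. Origin: centre of its underside. Its -x side is the front (lid tab), its +x side has the hinge. A wooden plinth runs along y inside, see cradle.
- lid_hinge (a point): Middle of the hinge line, on the case: 55 mm behind its centre (x = +55 mm), 30 mm above the table; axes as the case's. The hinge line runs along the case's y.
- case_lid (a joint): Opening angle of the lid, rad: 0 shut, 1.57 upright, 2.1 stop. Friction holds it where it is left; it takes about 2 N at the front edge to swing. May start slightly ajar. The lid is a shell 110 x 160 x 19 mm (shut: 30 to 49 mm above the table), open below, with 3 mm roof, front and ends.
- lid_tab (a point): Grip point of the black tab on the lid's front edge: 9 mm thick (front to back), 24 mm wide (along the case's y), standing 20 mm above the lid's roof; this point is 12 mm above the roof, 104.5 mm in front of the hinge line and 31 mm above it when shut. Its axes turn with the lid.
- pen_center (a point): Thick white glue pen with a grey nose and a red end, 25 mm thick, 110 mm long along its own y, 50 g, lying on its flat side, does not roll; this point is its centre, 12.5 mm above what it lies on. It lies on the left or on the right of the case, in any direction.
- glue_pen: The same pen; origin in the centre of its underside, z up, y along the pen.
- cradle (a point): Where the pen's centre belongs, along y, 28.5 mm above the table; axes as the case's. The plinth below (36 x 124 mm, top 16 mm above the table) is centred 6 mm in front of the case's centre. Four lips on its long sides, 32 mm apart inside, rise to 24 mm, at 31 to 61 mm from the middle either way: a 62 mm gap in the middle is free for fingers.
- the_tape_measure: Bystander, leave alone: yellow pocket tape measure lying flat, 61x72x31 mm; origin at its underside
- the_film_tub: Bystander, leave alone: small dark round tub with grey cap, 34 diameter, 37 high mm; origin at its underside
- the_reel_blue: Bystander, leave alone: flat thread reel, 62 diameter, 12 high mm; origin at its underside
- the_black_marker: Bystander, leave alone: thin felt pen lying flat, 12x135x14 mm; origin at its underside
- the_side_cutters: Bystander, leave alone: side-cutting pliers lying flat, 55x126x12 mm; origin at its underside
- the_eraser: Bystander, leave alone: eraser in a sleeve, 21x42x12 mm; origin at its underside
There are look-alikes about, which are no part of the job. Leave any pink look-alike of the glue_pen alone.

How it is judged:
By the outcome, as a careful person would: the job done as asked, in the order asked, and still so for the second after the job is handed in, with the robot touching nothing.
It also fails if it takes over 72 s, if anything falls off the work surface, if the arm or the gripper's body presses on something with over 40 N, if the wrist force passes 120 N, or if a joint passes its speed limit or range.

## Working session

There is one attempt and no reset: what is moved stays moved. The work goes in short steps, Python scripts to look and compute and a tool call to move; the robot and the scene stay as the last step left them, time stands still between calls to the robot, and variables do not carry over. Pictures are saved under pics/ and viewed, about 8 in all and at most 12, crops included, and the job is handed in when it is done.

Besides the shell and the picture viewer there is one more tool, called after ">>>" as name([rows], argument=value, ...), one row to a line, values as JSON. apply_moves: Moves the arm, as the interface text tells. Its arguments: {"type":"object","properties":{"plan":{"type":"array","items":{"type":"array","items":{"type":"number"}}},"newtons":{"type":"number"}},"required":["plan"]}

```bash
mkdir -p pics; ls; cat > h.py <<'E'
import numpy as np, cv2
from plant import *
def save(n,im): cv2.imwrite('pics/'+n+'.png',im[:,:,::-1])
def cam(name):
    p=camera_params(name)
    if 'R' in p: R=np.array(p['R']);t=np.array(p['t'])
    else:
        from scipy.spatial.transform import Rotation as Ro
        s=get_state();T=np.eye(4);T[:3,:3]=Ro.from_euler('xyz',s['ee_rot'],degrees=True).as_matrix();T[:3,3]=s['tcp_pos']
        M=np.linalg.inv(T@np.array(p['T_tool_cam']));R=M[:3,:3];t=M[:3,3]
    return p,R,t
def back(c,uv,z):
    p,R,t=c; uv=np.atleast_2d(uv).astype(float)
    d=np.c_[(uv[:,0]-p['cx'])/p['fx'],(uv[:,1]-p['cy'])/p['fy'],np.ones(len(uv))]@R
    o=-R.T@t; return o+d*((z-o[2])/d[:,2])[:,None]
def proj(c,X):
    p,R,t=c; Y=np.atleast_2d(X)@R.T+t
    return np.c_[p['fx']*Y[:,0]/Y[:,2]+p['cx'],p['fy']*Y[:,1]/Y[:,2]+p['cy']]
E
python3 - <<'E'
from h import *
print(get_state())
a=get_image('top');b=get_image('scene')
save('top',a);save('scene',b)
for n in ['glue_pen','pen_case','lid_tab']:
  for cn in ['top']:
    c=cam(cn)
    for d in cut_out(cn,n):
        m=d['mask'];r=cv2.minAreaRect(np.argwhere(m)[:,::-1].astype(np.float32)) if m.any() else None
        print(n,cn,round(d['confidence'],2),d['box'],r, a[m].mean(0).round())
c=cam('top');print(-c[1].T@c[2]); c=cam('scene');print(-c[1].T@c[2])
E
```

```text
pics
{'clock': 0.0, 'joint_pos': array([ 8.30832928e+01,  2.05923531e+01,  6.35273130e-01, -2.05064375e-02,
       -7.01372731e+01, -1.65068888e+01]), 'qd': array([-0.00714196,  0.04248141,  0.04609055, -0.02507416, -0.00277882,
       -0.04388905]), 'joint_efforts': array([-1.12793503e-03, -5.82697105e+01,  2.93045944e+01,  6.99684396e+00,
        6.78032055e-03, -1.68340212e-04]), 'tcp_pos': array([0.26815071, 0.61889516, 0.21132254]), 'ee_rot': array([ 1.79904058e+02, -8.32832077e-03, -2.34305724e+01]), 'wrist_force': array([0.29564059, 1.02210674, 0.21663074]), 'wrist_torque': array([-0.01823528, -0.037955  ,  0.01534731]), 'grip_width': 0.08743770035509887}
glue_pen top 0.74 [349.3, 217.2, 21.8, 26.8] ((350.300048828125, 215.40003967285156), (8.049844741821289, 32.64659118652344), 26.56505012512207) [144. 111.  93.]
glue_pen top 0.74 [394.7, 239.0, 31.8, 10.0] ((392.5999755859375, 239.70001220703125), (32.57146072387695, 7.273237705230713), 18.434947967529297) [201. 103. 118.]
glue_pen top 0.53 [316.9, 218.8, 24.3, 25.3] ((316.5, 219.5), (9.391486167907715, 32.64659881591797), 26.56505012512207) [192. 106. 105.]
lid_tab top 0.91 [248.8, 202.2, 54.3, 40.3] ((248.40087890625, 201.88275146484375), (34.03559112548828, 49.250831604003906), 83.48019409179688) [83. 75. 69.]
[ 0.34467894 -0.06182759  1.54884187]
[-0.12332147  0.7166686   0.49581346]
```

```bash
python3 - <<'E'
import cv2
a=cv2.imread('pics/top.png');b=cv2.imread('pics/scene.png')
cv2.imwrite('pics/topc.png',cv2.resize(a[120:290,200:440],None,fx=3.3,fy=3.3,interpolation=cv2.INTER_CUBIC))
E
```

```text
(no output)
```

View pics/topc.png

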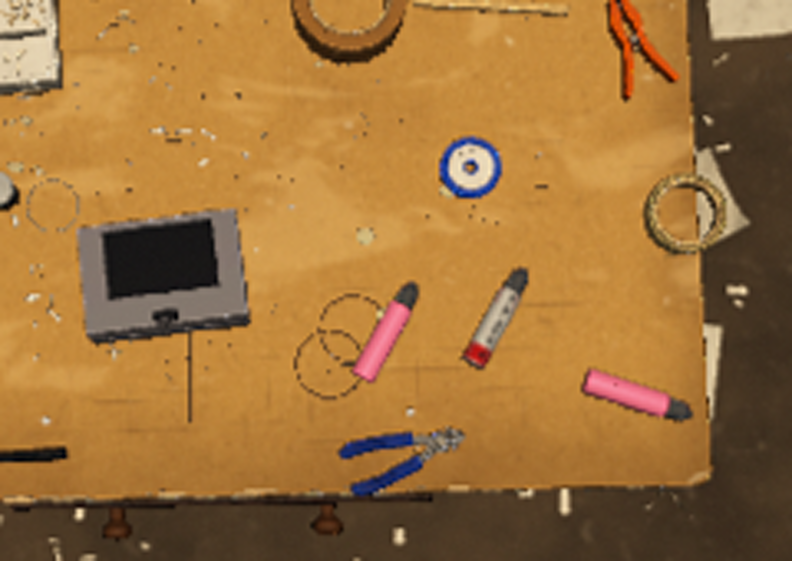

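View pics/scene.png

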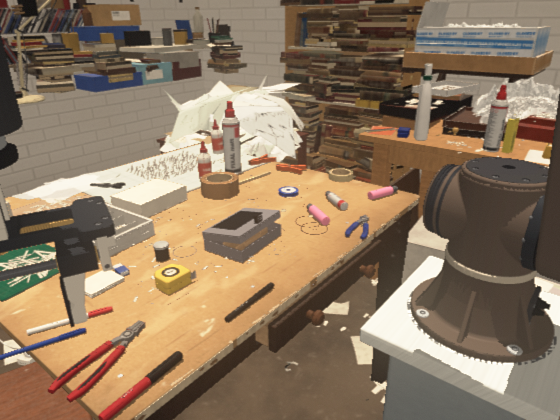

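The crops show the white pen (grey nose, red end) at top pixel (350,216). The pink look-alikes are at (316,220) and (394,240), so I choose the white one. The case is at (249,203) with its tab toward the robot, at about (250,216).

```bash
python3 - <<'E'
from h import *
c=cam('top')
k=lambda x,y:(200+x/3.3,120+y/3.3)
print('pen nose,red,ctr',back(c,[k(519,272),k(476,362),k(497,317)],.0125).round(3))
print('lid roof corners BL BR TR TL',back(c,[k(88,332),k(248,315),k(237,210),k(78,230)],.049).round(3))
print('tab',back(c,[k(165,314)],.061).round(3))
print('wrist',camera_params('wrist'))
E
```

```text
pen nose,red,ctr [[ 0.515 -0.302  0.012]
 [ 0.426 -0.256  0.012]
 [ 0.47  -0.279  0.012]]
lid roof corners BL BR TR TL [[ 0.463  0.13   0.049]
 [ 0.475 -0.029  0.049]
 [ 0.581 -0.02   0.049]
 [ 0.565  0.139  0.049]]
tab [[0.477 0.052 0.061]]
wrist {'fx': 338.17407860989834, 'fy': 338.17407860989834, 'cx': 277.2108180511704, 'cy': 210.73924221693127, 'T_tool_cam': array([[ 1.41294627e-03, -9.58296638e-01, -2.85771863e-01,
         7.77178723e-02],
       [ 9.99998961e-01,  1.27262451e-03,  6.76739169e-04,
         1.97142597e-03],
       [-2.84836594e-04, -2.85772522e-01,  9.58297440e-01,
        -1.72025407e-01],
       [ 0.00000000e+00,  0.00000000e+00,  0.00000000e+00,
         1.00000000e+00]])}
```

```bash
cat > rel.py <<'E'
import sys
from h import *
from scipy.spatial.transform import Rotation as Ro
def rel(pts,s=None):
    "targets x,y,z,yaw -> tool shifts and turn from the present pose"
    s=s or get_state(); R=Ro.from_euler('xyz',s['ee_rot'],degrees=True).as_matrix()
    for x,y,z,w in pts:
        d=R.T@(np.array([x,y,z])-s['tcp_pos']); t=-((w-s['ee_rot'][2]+180)%360-180)
        print(d.round(4),round(t,1))
if __name__=='__main__': rel([list(map(float,a.split(','))) for a in sys.argv[1:]])
E
python3 rel.py 0.384,0.332,0.21,-9.5 0.5,0.045,0.21,4.3
```

```text
[0.2204 0.2175 0.002 ] -13.9
[0.4409 0.4347 0.0022] -27.7
```

>>> apply_moves([
  [0.044,0.043,0,-3,1],
  [0.088,0.087,0,-6,1],
  [0.132,0.13,0,-9,1],
  [0.176,0.174,0,-12,1],
  [0.22,0.217,0,-14,1],
])

```text
clock: 0.88
tcp_pos: [0.3843, 0.3308, 0.2125]
ee_rot: [-180.0, -0.0, -9.3]
wrist_force: [1.2, -0.5, 1.1]
grip_width: 0.0878
```

```bash
python3 rel.py 0.5,0.045,0.21,4.3
```

```text
[0.1604 0.2633 0.0024] -13.6
```

>>> apply_moves([
  [0.032,0.053,0,-3,0],
  [0.064,0.105,0,-6,0],
  [0.096,0.158,0,-9,0],
  [0.128,0.21,0,-12,0],
  [0.16,0.263,0,-13.6,0],
])

```text
clock: 1.5
tcp_pos: [0.4992, 0.0453, 0.2127]
ee_rot: [-180.0, -0.1, 4.3]
wrist_force: [1.1, 1.7, 0.3]
grip_width: 0.0453
```

```bash
python3 - <<'E'
from h import *
c=cam('wrist');print(get_state()['tcp_pos'],get_state()['ee_rot']);a=get_image('wrist')
for n in ['lid_tab','pen_case']:
    for d in cut_out('wrist',n): print(n,d['confidence'],d['box'])
for X in [(.4717,.051,.061),(.4717,.051,.049)]: print(proj(c,X))
save('w1',a)
E
```

```text
[0.49921068 0.0452788  0.21265409] [-1.79980415e+02 -5.33798412e-02  4.27593082e+00]
lid_tab 0.86 [269.4, 165.2, 169.0, 124.3]
pen_case 0.82 [267.9, 163.7, 169.2, 123.7]
[[267.41432538 217.73013289]]
[[267.73890883 214.21009779]]
```

View pics/w1.png

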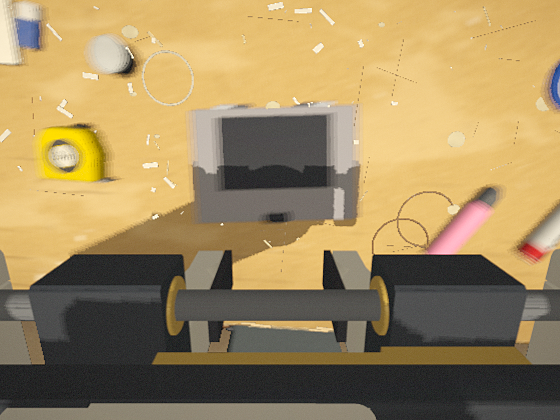

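The picture shows the lid (corners at about 191,109; 358,106; 357,219; 195,222) with the tab at (275,216), spanning columns 262–289.

```bash
python3 - <<'E'
from h import *
c=cam('wrist'); a=get_image('wrist')
print(back(c,[(191,109),(358,106),(357,219),(195,222)],.049).round(4))
print(back(c,[(262,216),(289,216),(275,216)],.069).round(4))
u=cv2.resize(a[190:240,180:370],None,fx=4,fy=4,interpolation=cv2.INTER_CUBIC)
v=cv2.resize(a[90:130,180:370],None,fx=4,fy=4,interpolation=cv2.INTER_CUBIC)
save('w2',np.vstack([v,u]))
E
```

```text
[[ 0.5709  0.1291  0.049 ]
 [ 0.5845 -0.0286  0.049 ]
 [ 0.4728 -0.043   0.049 ]
 [ 0.4579  0.1253  0.049 ]]
[[0.4756 0.0554 0.069 ]
 [0.4774 0.0291 0.069 ]
 [0.4765 0.0427 0.069 ]]
```

View pics/w2.png

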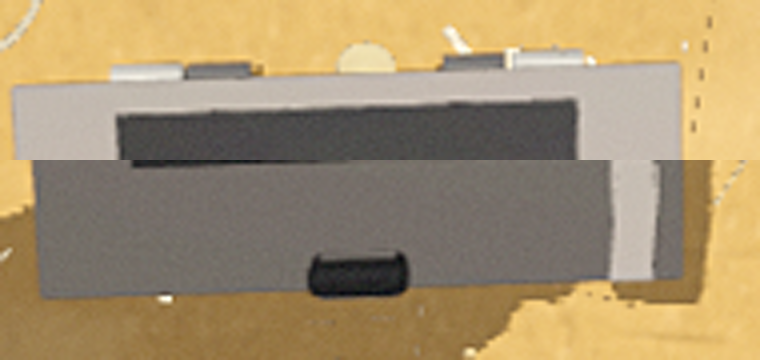

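```bash
python3 - <<'E'
from h import *
c=cam('wrist');print(get_state()['tcp_pos'],get_state()['ee_rot'])
q=back(c,[(183.3,111.5),(350,105.5),(350.5,219.5),(190.5,224.3)],.049);print(q.round(4),[np.linalg.norm(q[i]-q[i-1]).round(4) for i in range(4)])
print(back(c,[(257,219),(282.3,218),(269.6,224),(269.6,214)],.069).round(4))
# fit case pose x,y,yaw, lid angle
from scipy.optimize import least_squares
uv=np.array([(183.3,111.5),(350,105.5),(350.5,219.5),(190.5,224.3)])
def pts(p):
    x,y,w,th=p;out=[]
    for lx,ly,lz in [(0,.08,.019),(0,-.08,.019),(-.11,-.08,.019),(-.11,.08,.019),(-.1045,0,.039)]:
        X=lx*np.cos(th)+lz*np.sin(th)+.055; Z=-lx*np.sin(th)+lz*np.cos(th)+.03
        out.append((x+X*np.cos(w)-ly*np.sin(w),y+X*np.sin(w)+ly*np.cos(w),Z))
    return np.array(out)
for free in (0,1):
    f=lambda p:(proj(c,pts(np.r_[p[:3],p[3]*free])[:4])-uv).ravel()
    r=least_squares(f,[.52,.05,.07,0],x_scale=[.01,.01,.05,.05]);p=r.x
    print(p[:2],np.degrees(p[2:]),f(p).round(1));print(pts(np.r_[p[:3],p[3]*free])[4],proj(c,pts(np.r_[p[:3],p[3]*free])[4]))
E
```

```text
[0.49881735 0.04575377 0.2120814 ] [1.79999573e+02 1.96911687e-02 3.96955917e+00]
[[ 0.5677  0.138   0.049 ]
 [ 0.5843 -0.0194  0.049 ]
 [ 0.4716 -0.0349  0.049 ]
 [ 0.4546  0.1315  0.049 ]] [np.float64(0.1133), np.float64(0.1583), np.float64(0.1137), np.float64(0.1672)]
[[0.4719 0.0616 0.069 ]
 [0.4747 0.0369 0.069 ]
 [0.4676 0.0489 0.069 ]
 [0.4779 0.0496 0.069 ]]
[0.51993491 0.05382051] [5.83605346 0.        ] [-1.   1.2  0.7  1.7 -3.1 -1.8  3.5 -2. ]
[0.47069148 0.04878723 0.069     ] [[269.95586625 221.03667424]]
[0.51895573 0.05353864] [5.90546887 7.37501363] [-1.  -0.3  0.8  0.  -0.   0.2  0.3  0.3]
[0.47555793 0.04904973 0.08209131] [[269.72515893 220.50665473]]
```

The fit with the lid angle left free is good to about 1 px: case centre (0.519, 0.0535), yaw 5.9°, lid ajar by 7.4°. Next I work out the tab arc.

```bash
cat > arc.py <<'E'
from h import *
C=np.array([.519,.0535]);W=np.radians(5.9)
def w(X,Y,Z): return [C[0]+X*np.cos(W)-Y*np.sin(W),C[1]+X*np.sin(W)+Y*np.cos(W),Z]
def tcp(deg,lz=.034,up=.006):
    th=np.radians(deg);lx=-.1045
    return lx*np.cos(th)+lz*np.sin(th)+.055,-lx*np.sin(th)+lz*np.cos(th)+.03+up
E
python3 - <<'E'
from arc import *; from rel import rel
X,Z=tcp(7.4)
rel([w(X,0,Z+.06)+[5.9],w(X,0,Z)+[5.9]])
for d in range(7,120,8): x,z=tcp(d+.4); print(d+.4,round((x-X)*1e3,1),round(-(z-Z)*1e3,1))
E
```

```text
[-0.0235 -0.0048  0.0689] -1.9
[-0.0235 -0.0048  0.1289] -1.9
7.4 0.0 -0.0
15.4 7.5 -13.4
23.4 16.8 -25.5
31.4 27.8 -36.3
39.4 40.1 -45.4
47.4 53.5 -52.8
55.4 67.9 -58.1
63.4 82.9 -61.5
71.4 98.1 -62.7
79.4 113.4 -61.8
87.4 128.5 -58.8
95.4 142.9 -53.7
103.4 156.5 -46.6
111.4 169.0 -37.7
119.4 180.2 -27.2
```

>>> apply_moves([
  [-0.012,-0.002,0.035,-1,0],
  [-0.0235,-0.005,0.069,-1.9,0],
  [-0.0235,-0.005,0.1,-1.9,0],
  [-0.0235,-0.005,0.129,-1.9,0],
  [-0.0235,-0.005,0.129,-1.9,0],
], newtons=20)

```text
clock: 2.33
tcp_pos: [0.4732, 0.051, 0.0818]
ee_rot: [179.9, 0.2, 6.2]
wrist_force: [0.1, 0.0, 0.2]
grip_width: 0.0439
```

```bash
python3 - <<'E'
from arc import *; from rel import rel
s=get_state();print(s['tcp_pos'],s['ee_rot'],s['wrist_force'])
a=get_image('wrist');save('w3',a[180:400,140:420].repeat(2,0).repeat(2,1))
E
```

```text
[0.47320919 0.0509869  0.08180009] [179.92497051   0.21987597   6.17322662] [0.08819339 0.03207686 0.1896572 ]
```

View pics/w3.png

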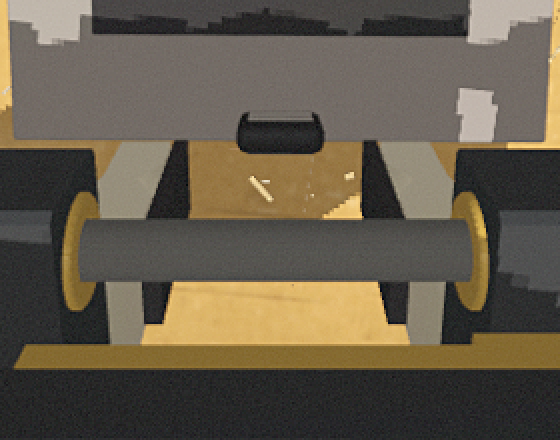

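```bash
python3 - <<'E'
from arc import *
from scipy.spatial.transform import Rotation as Ro
c=cam('wrist');s=get_state();R=Ro.from_euler('xyz',s['ee_rot'],degrees=True).as_matrix()
f=lambda uv:(uv-[140,180])*2
for v in [(.0095,.022,.017),(-.0095,.022,.017),(.0095,-.022,.017),(0,0,.017),(0,0,0)]: print(v,f(proj(c,s['tcp_pos']+R@v)).round())
th=np.radians(7.4)
for lx,ly,lz in [(-.1,0,.039),(-.109,0,.039),(-.1045,.012,.039),(-.1045,-.012,.039),(-.11,0,.019),(-.11,.08,.019),(-.11,-.08,.019)]:
    X=lx*np.cos(th)+lz*np.sin(th)+.055; Z=-lx*np.sin(th)+lz*np.cos(th)+.03
    print(lx,ly,lz,f(proj(c,w(X,ly,Z))).round())
E
```

```text
(0.0095, 0.022, 0.017) [[342.  96.]]
(-0.0095, 0.022, 0.017) [[340. 155.]]
(0.0095, -0.022, 0.017) [[193.  96.]]
(0, 0, 0.017) [[267. 126.]]
(0, 0, 0) [[267. 149.]]
-0.1 0 0.039 [[275. 129.]]
-0.109 0 0.039 [[275. 160.]]
-0.1045 0.012 0.039 [[232. 145.]]
-0.1045 -0.012 0.039 [[319. 145.]]
-0.11 0 0.019 [[275. 144.]]
-0.11 0.08 0.019 [[ 15. 142.]]
-0.11 -0.08 0.019 [[535. 145.]]
```

```bash
python3 -c "
from plant import *
print(tip_extent, tip_extent() if callable(tip_extent) else '')"
```

```text
0.017
```

>>> apply_moves([
  [0.002,0.001,0,0,-1],
  [0.002,0.001,0,0,-1],
  [0.002,0.001,0,0,-1],
  [0.002,0.001,0,0,-1],
  [0.002,0.001,0,0,-1],
])

```text
clock: 3.0
tcp_pos: [0.477, 0.0496, 0.0834]
ee_rot: [-180.0, -0.0, 6.1]
wrist_force: [0.9, -0.1, 0.1]
grip_width: 0.0019
```

```bash
python3 - <<'E'
from h import *
s=get_state();print(s['tcp_pos'],s['grip_width'])
a=get_image('wrist');save('w4',a[180:400,140:420].repeat(2,0).repeat(2,1))
E
```

```text
[0.47704675 0.04957132 0.08337959] 0.0018503390522786227
```

View pics/w4.png

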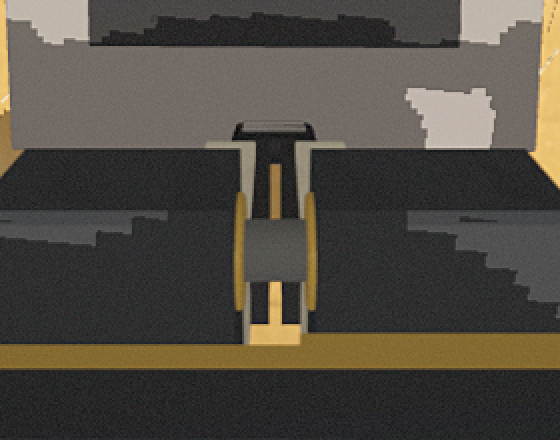

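The jaws closed to 2 mm without meeting the tab, so they missed it. The wrist view also puts the fingertips higher than reckoned. I'll check with the independent scene camera.

```bash
python3 - <<'E'
from arc import *
s=get_state();a=get_image('scene').copy();c=cam('scene')
f=4;o=np.array([190,160]);u=cv2.resize(a[160:300,190:380],None,fx=f,fy=f,interpolation=cv2.INTER_CUBIC)
def dot(X,col):
    p=((proj(c,X)[0]-o+.5)*f).astype(int);cv2.circle(u,tuple(int(i) for i in p),3,col,-1);print(X,p)
T=np.array(s['tcp_pos']);dot(T,(255,0,0));dot(T-[0,0,.017],(0,255,0))
for th in (0,7.4):
    t=np.radians(th)
    for lx,ly,lz in [(-.1045,0,.039),(-.11,.08,.019),(-.11,-.08,.019)]:
        dot(w(lx*np.cos(t)+lz*np.sin(t)+.055,ly,-lx*np.sin(t)+lz*np.cos(t)+.03),(0,0,255) if th else (255,0,255))
dot(w(-.055,.08,.03),(255,255,0))
save('s2',u)
E
```

```text
[0.47699129 0.04957546 0.08331001] [270 220]
[0.47699129 0.04957546 0.06631001] [271 247]
[np.float64(0.4697622105526999), np.float64(0.04841176942903128), np.float64(0.069)] [282 246]
[np.float64(0.45606794211557566), np.float64(0.12742263584607535), np.float64(0.049)] [206 337]
[np.float64(0.47251474800153515), np.float64(-0.031729814892672514), np.float64(0.049)] [366 229]
[np.float64(0.47562438397604045), np.float64(0.04901756612217664), np.float64(0.08213431517529585)] [273 223]
[np.float64(0.45941341463428115), np.float64(0.12776835680014526), np.float64(0.06300926770881063)] [200 312]
[np.float64(0.47586022052024063), np.float64(-0.03138409393860262), np.float64(0.06300926770881063)] [361 207]
[np.float64(0.45606794211557566), np.float64(0.12742263584607535), 0.03] [207 368]
```

View pics/s2.png

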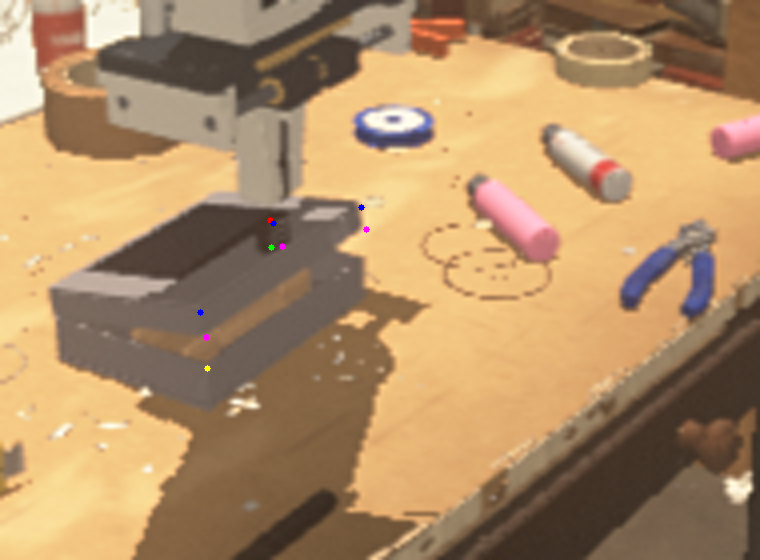

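The scene view shows the lid ajar and the tips at about (270,200), where the projected tip is at (271,247). Both cameras put the real fingertips about 30 mm above the stated place, so I correct by eye: open, go 30 mm lower, watch the force.

>>> apply_moves([
  [0,0,0,0,0],
  [0,0,0,0,0],
  [0,0,0.01,0,0],
  [0,0,0.02,0,0],
  [0,0,0.02,0,0],
])

```text
clock: 3.72
tcp_pos: [0.4761, 0.0492, 0.062]
ee_rot: [180.0, 0.1, 6.1]
wrist_force: [-0.1, 0.1, 0.2]
grip_width: 0.0418
```

>>> apply_moves([
  [0,0,0.005,0,0],
  [0,0,0.009,0,0],
  [0,0,0.009,0,0],
])

```text
clock: 4.1
tcp_pos: [0.4768, 0.0495, 0.054]
ee_rot: [180.0, 0.0, 6.1]
wrist_force: [0.2, 0.3, 0.3]
grip_width: 0.0439
```

```bash
python3 - <<'E'
from arc import *
s=get_state();print(s['tcp_pos'],s['wrist_force'])
a=get_image('wrist')[180:400,140:420];b=get_image('scene')[160:300,190:380]
save('p5',np.hstack([cv2.resize(a,(420,330)),cv2.resize(b,(380,280))[:,:][:280].copy() if 0 else np.vstack([cv2.resize(b,(380,280)),np.zeros((50,380,3),np.uint8)])]))
E
```

```text
[0.47682379 0.04953736 0.05396386] [0.17689713 0.3302868  0.30971769]
```

View pics/p5.png

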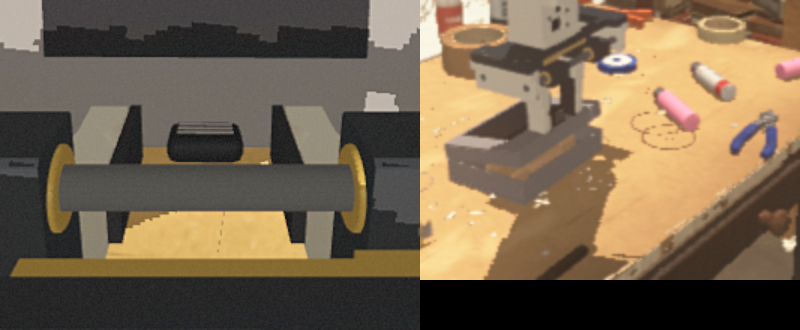

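The jaws now straddle the tab (tab at 206,142 in the left half, pads at columns 141 and 272), with no contact force. Closing.

>>> apply_moves([
  [0,0,0,0,-1],
  [0,0,0,0,-1],
  [0,0,0,0,-1],
], newtons=20)

```text
clock: 4.58
tcp_pos: [0.477, 0.0499, 0.0543]
ee_rot: [-180.0, -0.0, 6.1]
wrist_force: [-0.6, 2.6, 0.4]
grip_width: 0.0238
```

The grip shows 23.8 mm, so the tab is held. Swinging the lid open along the arc.

>>> apply_moves([
  [0.0075,0,-0.0135,0,-1],
  [0.017,0,-0.0255,0,-1],
  [0.028,0,-0.0365,0,-1],
  [0.04,0,-0.0455,0,-1],
  [0.04,0,-0.0455,0,-1],
])

```text
clock: 5.2
tcp_pos: [0.5181, 0.0541, 0.1007]
ee_rot: [-180.0, -0.1, 6.1]
wrist_force: [-3.1, 2.5, 4.5]
grip_width: 0.0236
```

>>> apply_moves([
  [0.0134,0,-0.0074,0,-1],
  [0.0278,0,-0.0127,0,-1],
  [0.0428,0,-0.016,0,-1],
  [0.058,0,-0.0173,0,-1],
  [0.0733,0,-0.0164,0,-1],
])

```text
clock: 5.82
tcp_pos: [0.5909, 0.0615, 0.1162]
ee_rot: [180.0, -0.0, 6.1]
wrist_force: [-1.8, 0.8, -0.8]
grip_width: 0.0236
```

>>> apply_moves([
  [0.015,0,0.003,0,-1],
  [0.0295,0,0.008,0,-1],
  [0.043,0,0.015,0,-1],
  [0.0555,0,0.024,0,-1],
  [0.064,0,0.032,0,-1],
])

```text
clock: 6.45
tcp_pos: [0.6548, 0.0681, 0.0838]
ee_rot: [180.0, -0.1, 6.1]
wrist_force: [2.0, -4.4, 4.6]
grip_width: 0.0236
```

>>> apply_moves([
  [0,0,0,0,0],
  [0,0,0,0,0],
  [0.006,0,0,0,0],
  [0.006,0,-0.05,0,0],
  [0.006,0,-0.11,0,0],
])

```text
clock: 7.08
tcp_pos: [0.6582, 0.0692, 0.194]
ee_rot: [180.0, 0.2, 6.1]
wrist_force: [1.5, -0.7, 0.7]
grip_width: 0.0439
```

```bash
python3 - <<'E'
from arc import *; from rel import rel
a=get_image('scene');save('s3',cv2.resize(a[130:300,180:400],None,fx=3,fy=3,interpolation=cv2.INTER_CUBIC))
c=cam('scene');th=2.05
for d in (100,110,118):
    t=np.radians(d)
    print(d,[((proj(c,w(lx*np.cos(t)+lz*np.sin(t)+.055,ly,-lx*np.sin(t)+lz*np.cos(t)+.03))[0]-[180,130])*3).round() for lx,ly,lz in [(-.11,.08,0),(-.11,-.08,0),(-.11,.08,.019)]])
rel([(.47,-.12,.2,-10),(.45,-.27,.2,-27)])
E
```

```text
100 [array([ 38., 190.]), array([171., 129.]), array([ 19., 190.])]
110 [array([ 20., 192.]), array([154., 131.]), array([  3., 195.])]
118 [array([  7., 196.]), array([141., 135.]), array([ -8., 202.])]
[-0.212   0.1677  0.0027] 16.2
[-0.248   0.3146  0.0023] 33.2
```

View pics/s3.png

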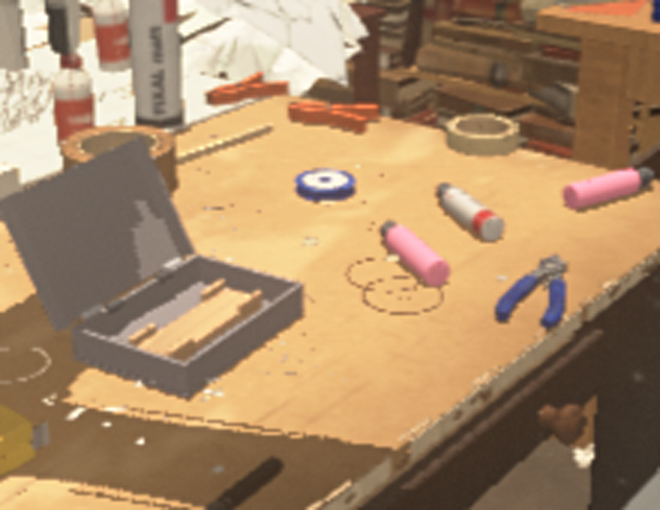

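The scene shows the lid leaning well back, at about 115–118°, with the cradle visible. Now to the pen.

>>> apply_moves([
  [-0.05,0.025,-0.01,6,0],
  [-0.095,0.065,-0.01,13,0],
  [-0.145,0.105,-0.01,20,0],
  [-0.185,0.15,-0.01,27,0],
  [-0.21,0.2,-0.01,33,0],
])

```text
clock: 7.75
tcp_pos: [0.4699, -0.1528, 0.2048]
ee_rot: [-179.9, -0.1, -27.1]
wrist_force: [0.8, -0.7, 0.8]
grip_width: 0.0439
```

```bash
python3 rel.py .455,-.27,.2,-27
```

```text
[0.04   0.1112 0.0047] -0.1
```

>>> apply_moves([
  [0.02,0.055,0,0,0.1],
  [0.04,0.111,0,0,0.1],
  [0.04,0.111,0.005,0,0.1],
  [0.04,0.111,0.005,0,0.1],
])

```text
clock: 8.25
tcp_pos: [0.4565, -0.269, 0.1986]
ee_rot: [-180.0, 0.1, -27.0]
wrist_force: [0.4, 0.4, 0.6]
grip_width: 0.0481
```

```bash
python3 - <<'E'
from h import *
c=cam('wrist');s=get_state();print(s['tcp_pos'],s['ee_rot'],s['grip_width']);a=get_image('wrist')
for d in cut_out('wrist','glue_pen'):
    m=d['mask'];r=cv2.minAreaRect(np.argwhere(m)[:,::-1].astype(np.float32));print(d['confidence'],d['box'],a[m].mean(0).round())
    b=cv2.boxPoints(r);q=back(c,b,.0125)[:,:2]; e=[q[1]-q[0],q[2]-q[1]];L=max(e,key=np.linalg.norm)
    print(q.mean(0),[np.linalg.norm(x).round(4) for x in e],np.degrees(np.arctan2(L[1],L[0])))
save('w6',a)
E
```

```text
[ 0.45652436 -0.2690112   0.19858596] [-1.79983198e+02  6.28568693e-02 -2.69971458e+01] 0.048110549068573705
0.85 [196.7, 216.9, 23.3, 98.1] [158. 102. 108.]
[ 0.46096075 -0.172142  ] [np.float64(0.0256), np.float64(0.1102)] 149.72448381372922
0.82 [278.9, 166.4, 27.2, 106.5] [152. 131. 118.]
[ 0.4719366  -0.28216364] [np.float64(0.1123), np.float64(0.0238)] -31.290653363749417
0.64 [188.2, 34.3, 65.7, 68.6] [169. 180. 204.]
[ 0.62410153 -0.26127268] [np.float64(0.0605), np.float64(0.0597)] -116.91586542773503
0.62 [429.6, 179.4, 104.6, 33.4] [222. 158. 168.]
[ 0.38898089 -0.41852872] [np.float64(0.1121), np.float64(0.0258)] -110.27206340223333
```

View pics/w6.png

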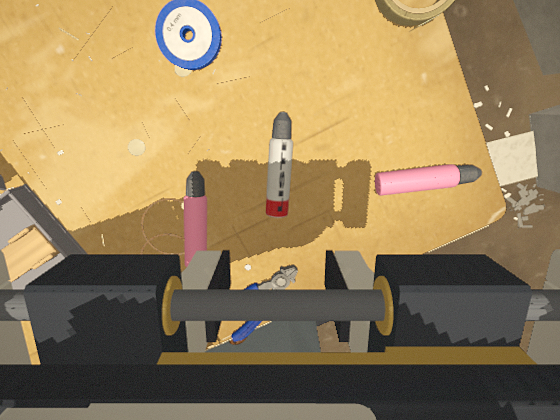

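The picture shows the white pen with its grey nose at (282,125) and red end at (277,208), and the pinks at (196,217) and (430,180). The mask gives length 112 and width 24 mm, as expected. Centre (0.472,-0.282), axis about -30.5°.

```bash
python3 rel.py .472,-.282,.05,-30.5 .472,-.282,-.004,-30.5
```

```text
[0.0194 0.0057 0.1492] 3.6
[0.0194 0.0057 0.2032] 3.6
```

>>> apply_moves([
  [0.019,0.0055,0.06,3.5,0.1],
  [0.019,0.0055,0.12,3.5,0.1],
  [0.019,0.0055,0.16,3.5,0.1],
  [0.019,0.0055,0.185,3.5,0.1],
  [0.019,0.0055,0.203,3.5,0.1],
])

```text
clock: 8.98
tcp_pos: [0.4718, -0.2811, -0.0049]
ee_rot: [180.0, 0.1, -30.3]
wrist_force: [-0.0, -0.1, -0.6]
grip_width: 0.0482
```

```bash
python3 - <<'E'
from h import *
c=cam('wrist');s=get_state();print(s['tcp_pos'],s['ee_rot'],s['wrist_force']);a=get_image('wrist')
for d in cut_out('wrist','glue_pen')[:2]:
    m=d['mask'];print(d['confidence'],d['box'],a[m].mean(0).round())
save('w7',np.hstack([cv2.resize(a[150:400,130:430],(420,350)),np.vstack([cv2.resize(get_image('scene')[130:290,250:400],(328,350))])]))
E
```

```text
[ 0.47184454 -0.28107201 -0.00490619] [ 1.79983146e+02  5.60462925e-02 -3.02698145e+01] [-0.01580666 -0.06539872 -0.57083697]
0.9 [528.5, 271.9, 46.0, 36.5] [215. 138. 150.]
0.83 [275.2, 255.8, 52.4, 199.2] [131. 118. 106.]
```

View pics/w7.png

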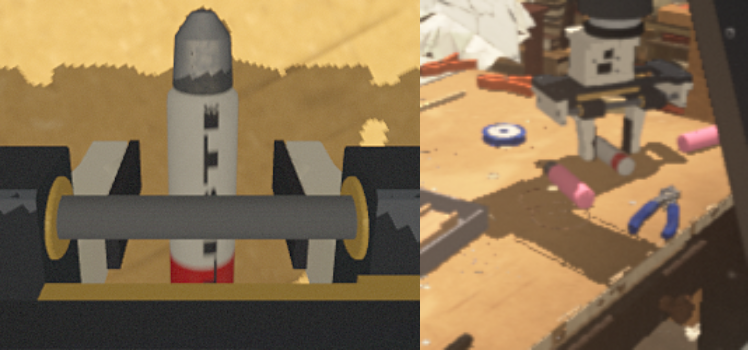

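The pen lies squarely between the open jaws, and the TCP reading of -5 mm without contact confirms the tip offset. I lower a little and grip.

>>> apply_moves([
  [0,0,0.004,0,0.1],
  [0,0,0.004,0,0.1],
  [0,0,0.004,0,-1],
  [0,0,0.004,0,-1],
  [0,0,0.004,0,-1],
], newtons=20)

```text
clock: 9.75
tcp_pos: [0.4716, -0.2828, -0.0076]
ee_rot: [-180.0, -0.0, -30.4]
wrist_force: [-0.7, 0.8, 1.3]
grip_width: 0.025
```

>>> apply_moves([
  [0,0,0.004,0,-1],
  [0,0,-0.02,0,-1],
  [0,0,-0.07,0,-1],
  [0,0,-0.12,0,-1],
  [0,0,-0.15,0,-1],
])

```text
clock: 10.38
tcp_pos: [0.4722, -0.283, 0.1449]
ee_rot: [-180.0, -0.2, -30.4]
wrist_force: [0.7, 0.3, -1.6]
grip_width: 0.0246
```

```bash
python3 - <<'E'
from arc import *; from rel import rel
rel([w(-.006,0,.14)+[-84.1]])
E
```

```text
[-0.1349 -0.3103  0.0048] 53.7
```

The pen is held (grip 25 mm). Carrying it over the case.

>>> apply_moves([
  [-0.026,-0.052,0,10,-1],
  [-0.05,-0.104,0,20,-1],
  [-0.076,-0.155,0,30,-1],
  [-0.1,-0.207,0,40,-1],
  [-0.12,-0.26,0,50,-1],
])

```text
clock: 11.0
tcp_pos: [0.4977, -0.01, 0.1424]
ee_rot: [-180.0, 0.0, -77.7]
wrist_force: [0.9, 1.0, 0.7]
grip_width: 0.0249
```

```bash
python3 - <<'E'
from arc import *; from rel import rel
rel([w(-.006,0,.14)+[-84.1]])
E
```

```text
[-0.0582 -0.0284  0.0024] 6.4
```

```bash
python3 - <<'E'
from arc import *; from rel import rel
rel([w(-.006,.08,.15)+[-84.1]])
E
```

```text
[-0.1377 -0.0374 -0.0076] 6.4
```

>>> apply_moves([
  [-0.05,-0.014,-0.004,3,-1],
  [-0.1,-0.028,-0.0076,6.4,-1],
  [-0.138,-0.0375,-0.0076,6.4,-1],
  [-0.138,-0.0375,-0.0076,6.4,-1],
])

```text
clock: 11.5
tcp_pos: [0.5044, 0.1335, 0.1497]
ee_rot: [-180.0, 0.0, -83.6]
wrist_force: [0.3, 0.0, 0.6]
grip_width: 0.0248
```

```bash
python3 - <<'E'
from arc import *
c=cam('wrist');s=get_state();print(s['tcp_pos'],s['ee_rot']);a=get_image('wrist')
save('w8raw',a)
u=cv2.resize(a[0:300],None,fx=1.4,fy=1.4,interpolation=cv2.INTER_CUBIC)
def line(P,Q,col):
    q=(proj(c,np.array([w(*P),w(*Q)]))*1.4).round().astype(int);cv2.line(u,tuple(map(int,q[0])),tuple(map(int,q[1])),col,1);print(q.tolist())
for X in(-.055,-.051,.055): line((X,-.08,.03),(X,0,.03),(255,0,0))
line((-.055,-.08,.03),(.055,-.08,.03),(255,0,0))
for X in (-.022,.010): line((X,-.061,.024),(X,-.031,.024),(0,255,0))
save('w8',u[:, :784])
E
```

```text
[0.50440958 0.13354119 0.14965392] [-1.79989963e+02  1.02290951e-02 -8.35739543e+01]
[[480, -3], [471, 152]]
[[472, -3], [464, 151]]
[[276, -5], [284, 149]]
[[480, -3], [276, -5]]
[[417, 38], [416, 95]]
[[361, 37], [361, 95]]
```

View pics/w8.png

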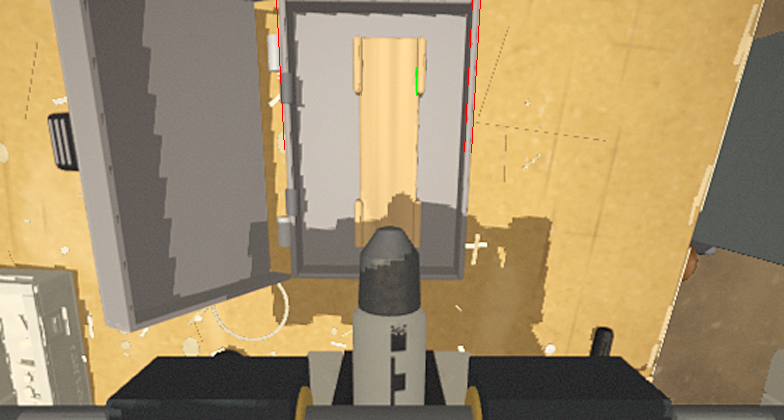

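The overlay agrees with the lips to within 1 px (inner edges at columns 362 and 418). The pen's axis is at column 389 and the plinth's centre at 390, so they are parallel and about 1 mm apart. I move 81 mm along, 1 mm sideways, then down.

>>> apply_moves([
  [0.041,0.001,0,0,-1],
  [0.081,0.001,0,0,-1],
  [0.081,0.001,0.04,0,-1],
  [0.081,0.001,0.08,0,-1],
  [0.081,0.001,0.1,0,-1],
])

```text
clock: 12.18
tcp_pos: [0.5107, 0.0487, 0.0478]
ee_rot: [179.8, -0.0, -83.9]
wrist_force: [-0.4, -0.2, 1.1]
grip_width: 0.0247
```

>>> apply_moves([
  [0,0,0.02,0,-1],
  [0,0,0.03,0,-1],
  [0,0,0.036,0,-1],
  [0,0,0.036,0,-1],
])

```text
clock: 12.68
tcp_pos: [0.5122, 0.0503, 0.0139]
ee_rot: [180.0, -0.0, -83.8]
wrist_force: [0.4, 0.4, -1.0]
grip_width: 0.0247
```

```bash
python3 - <<'E'
from arc import *
s=get_state();print(s['tcp_pos'],s['ee_rot'],s['wrist_force'])
d=s['tcp_pos'][:2]-C;print(d[0]*np.cos(W)+d[1]*np.sin(W),-d[0]*np.sin(W)+d[1]*np.cos(W))
E
```

```text
[0.5122113  0.05034842 0.01386626] [ 1.79996448e+02 -3.95272748e-03 -8.37596965e+01] [ 0.3523443   0.36709743 -1.0364913 ]
-0.007076702170819591 -0.0024370616931660965
```

>>> apply_moves([
  [-0.002,0,0.003,0,-1],
  [-0.002,0,0.005,0,-1],
  [-0.002,0,0.005,0,-1],
])

```text
clock: 13.05
tcp_pos: [0.5119, 0.0527, 0.0088]
ee_rot: [-180.0, 0.0, -83.7]
wrist_force: [-0.3, -0.1, -0.4]
grip_width: 0.0248
```

>>> apply_moves([
  [0,0,0.001,0,-1],
  [0,0,0.002,0,-1],
  [0,0,0.002,0,-1],
])

```text
clock: 13.42
tcp_pos: [0.5119, 0.0525, 0.0067]
ee_rot: [180.0, -0.0, -83.7]
wrist_force: [0.0, -0.1, -0.1]
grip_width: 0.0246
```

>>> apply_moves([
  [0,0,0.001,0,-1],
  [0,0,0.001,0,-1],
  [0,0,0.001,0,-1],
])

```text
clock: 13.8
tcp_pos: [0.5121, 0.0526, 0.006]
ee_rot: [-180.0, -0.0, -83.7]
wrist_force: [-1.6, 0.5, 5.6]
grip_width: 0.0246
```

>>> apply_moves([
  [0,0,0.001,0,-1],
  [0,0,0.001,0,-1],
  [0,0,0.001,0,-1],
])

```text
clock: 14.18
tcp_pos: [0.5121, 0.0526, 0.006]
ee_rot: [-180.0, -0.0, -83.7]
wrist_force: [-5.9, 0.1, 18.1]
grip_width: 0.0246
```

Contact: 18 N upward at TCP z about 6 mm. I back off 1 mm, then open only to 36 mm because the front wall is close.

>>> apply_moves([
  [0,0,-0.001,0,-1],
  [0,0,-0.001,0,-1],
])

```text
clock: 14.42
tcp_pos: [0.5121, 0.0526, 0.006]
ee_rot: [-180.0, 0.0, -83.7]
wrist_force: [-2.3, 0.6, 6.3]
grip_width: 0.0249
```

>>> apply_moves([
  [0,0,0,0,-0.35],
  [0,0,0,0,-0.2],
  [0,0,0,0,-0.2],
  [0,0,0,0,-0.2],
])

```text
clock: 14.92
tcp_pos: [0.5119, 0.0525, 0.0057]
ee_rot: [180.0, -0.0, -83.7]
wrist_force: [-0.3, 0.5, -0.2]
grip_width: 0.0348
```

>>> apply_moves([
  [0,0,-0.015,0,-0.2],
  [0,0,-0.04,0,-0.2],
  [0,0,-0.09,0,-0.2],
  [0,0,-0.15,0,-0.2],
  [-0.06,0,-0.17,0,-0.2],
])

```text
clock: 15.55
tcp_pos: [0.5074, 0.1106, 0.1809]
ee_rot: [-179.6, 0.1, -84.0]
wrist_force: [1.0, 1.3, -1.1]
grip_width: 0.0354
```

```bash
python3 - <<'E'
from arc import *; from rel import rel
from scipy.spatial.transform import Rotation as Ro
def rep(cn,img,c):
  for d in cut_out(cn,'glue_pen'):
    m=d['mask'];r=cv2.minAreaRect(np.argwhere(m)[:,::-1].astype(np.float32));b=cv2.boxPoints(r);q=back(c,b,.0285)[:,:2]
    e=[q[1]-q[0],q[2]-q[1]];L=max(e,key=np.linalg.norm);D=q.mean(0)-C
    print(cn,round(d['confidence'],2),d['box'],img[m].mean(0).round(),'case XY',(D[0]*np.cos(W)+D[1]*np.sin(W)).round(4),(-D[0]*np.sin(W)+D[1]*np.cos(W)).round(4),[np.linalg.norm(x).round(3) for x in e],np.degrees(np.arctan2(L[1],L[0])).round(1))
s=get_state();print(s['tcp_pos'],s['ee_rot'])
c=cam('wrist');a=get_image('wrist');save('w9',a);rep('wrist',a,c)
b=get_image('top');save('t9',b);rep('top',b,cam('top'))
for d in cut_out('wrist','lid_tab'): print(d['confidence'],d['box'])
E
```

```text
[0.50740891 0.11056839 0.18091688] [-1.79616945e+02  1.23191743e-01 -8.39875752e+01]
wrist 0.86 [279.1, 128.9, 25.8, 123.3] [178. 160. 142.] case XY -0.008 -0.0015 [np.float64(0.023), np.float64(0.112)] 97.7
top 0.77 [393.4, 241.1, 31.5, 10.5] [207. 112. 127.] case XY -0.1779 -0.4465 [np.float64(0.023), np.float64(0.106)] -110.0
top 0.62 [316.9, 219.2, 21.8, 23.1] [211. 117. 131.] case XY -0.0807 -0.2121 [np.float64(0.101), np.float64(0.022)] -28.2
top 0.58 [251.9, 207.0, 34.9, 11.2] [137. 116.  96.] case XY -0.0066 -0.0018 [np.float64(0.102), np.float64(0.026)] -82.7
0.97 [146.4, 129.0, 146.8, 251.3]
```

Wrist and top masks agree that the pen lies at case X -7 mm (wanted -6), Y -2 mm, aligned within 2° — inside the lips. Now I return to the tab to shut the lid.

```bash
python3 rel.py .583,.09,.2,-39 .659,.0692,.2,6.1
```

```text
[ 0.03   -0.0751 -0.0239] -44.7
[ 0.059  -0.1483 -0.0239] -89.8
```

>>> apply_moves([
  [0,0,-0.02,-10,0],
  [0.01,-0.02,-0.022,-20,0],
  [0.016,-0.035,-0.024,-30,0],
  [0.022,-0.055,-0.024,-40,0],
  [0.03,-0.075,-0.024,-50,0],
])

```text
clock: 16.42
tcp_pos: [0.5834, 0.0883, 0.1988]
ee_rot: [179.9, 0.1, -33.5]
wrist_force: [-0.4, 0.8, 0.6]
grip_width: 0.0438
```

```bash
python3 rel.py .659,.0692,.2,6.1
```

```text
[ 0.0736 -0.0257 -0.0013] -39.6
```

>>> apply_moves([
  [0.018,-0.006,0,-10,0],
  [0.037,-0.013,0,-20,0],
  [0.055,-0.02,0,-30,0],
  [0.0735,-0.0257,0,-39.6,0],
  [0.0735,-0.0257,0,-39.6,0],
])

```text
clock: 17.05
tcp_pos: [0.6588, 0.0686, 0.1979]
ee_rot: [180.0, 0.2, 5.7]
wrist_force: [-0.8, -0.1, -0.0]
grip_width: 0.0437
```

```bash
python3 rel.py .661,.069,.084,6.1 .655,.0682,.084,6.1
```

```text
[ 0.0025 -0.0002  0.1139] -0.4
[-0.0035 -0.      0.114 ] -0.4
```

>>> apply_moves([
  [0.002,0,0.04,-0.4,0],
  [0.002,0,0.075,-0.4,0],
  [0.002,0,0.1,-0.4,0],
  [0.002,0,0.114,-0.4,0],
  [-0.0035,0,0.114,-0.4,0],
])

```text
clock: 17.68
tcp_pos: [0.6544, 0.0696, 0.0846]
ee_rot: [180.0, 0.1, 6.2]
wrist_force: [-0.3, 0.7, 0.3]
grip_width: 0.044
```

>>> apply_moves([
  [0,0,0,0,-1],
  [0,0,0,0,-1],
  [0,0,0,0,-1],
], newtons=20)

```text
clock: 18.05
tcp_pos: [0.656, 0.0683, 0.0869]
ee_rot: [179.9, -0.1, 6.3]
wrist_force: [2.0, -8.2, 1.7]
grip_width: 0.0236
```

>>> apply_moves([
  [-0.0085,0,-0.008,0,-1],
  [-0.021,0,-0.017,0,-1],
  [-0.0345,0,-0.024,0,-1],
  [-0.049,0,-0.029,0,-1],
  [-0.064,0,-0.032,0,-1],
])

```text
clock: 18.68
tcp_pos: [0.5921, 0.0617, 0.1187]
ee_rot: [179.9, -0.1, 6.2]
wrist_force: [2.7, -6.0, -1.7]
grip_width: 0.0234
```

>>> apply_moves([
  [-0.0153,0,-0.001,0,-1],
  [-0.0305,0,0.0003,0,-1],
  [-0.0455,0,0.0037,0,-1],
  [-0.06,0,0.009,0,-1],
  [-0.0733,0,0.0164,0,-1],
])

```text
clock: 19.3
tcp_pos: [0.5192, 0.0544, 0.1025]
ee_rot: [180.0, -0.1, 6.3]
wrist_force: [1.6, -3.9, 0.7]
grip_width: 0.0236
```

>>> apply_moves([
  [-0.0123,0,0.009,0,-1],
  [-0.0233,0,0.02,0,-1],
  [-0.0326,0,0.032,0,-1],
  [-0.04,0,0.0455,0,-1],
  [-0.04,0,0.0455,0,-1],
])

```text
clock: 19.92
tcp_pos: [0.4782, 0.0502, 0.0551]
ee_rot: [180.0, 0.1, 6.3]
wrist_force: [1.6, -4.8, 0.1]
grip_width: 0.0235
```

Now the last few degrees, with a slight over-press, watching the force.

>>> apply_moves([
  [-0.002,0,0.005,0,-1],
  [-0.004,0,0.01,0,-1],
  [-0.005,0,0.0135,0,-1],
  [-0.005,0,0.0145,0,-1],
  [-0.005,0,0.0145,0,-1],
])

```text
clock: 20.55
tcp_pos: [0.4732, 0.0497, 0.0413]
ee_rot: [180.0, 0.1, 6.2]
wrist_force: [-2.3, -4.4, 1.7]
grip_width: 0.0236
```

>>> apply_moves([
  [0,0,0.001,0,-1],
  [0,0,0.002,0,-1],
  [0,0,0.002,0,-1],
])

```text
clock: 20.92
tcp_pos: [0.4734, 0.0497, 0.0406]
ee_rot: [180.0, 0.1, 6.3]
wrist_force: [-9.1, -3.7, 20.4]
grip_width: 0.0232
```

The stop is felt: 20 N and z no longer follows. Release, rise and check.

>>> apply_moves([
  [0,0,0,0,-0.2],
  [0,0,0,0,0],
  [0,0,0,0,0],
  [0,0,-0.04,0,0],
  [0,0,-0.1,0,0],
])

```text
clock: 21.55
tcp_pos: [0.4728, 0.0498, 0.1388]
ee_rot: [179.9, 0.2, 6.3]
wrist_force: [1.4, 0.7, 0.5]
grip_width: 0.044
```

>>> apply_moves([
  [0.013,0,-0.05,0,0],
  [0.026,0,-0.07,0,0],
  [0.026,0,-0.07,0,0],
  [0.026,0,-0.07,0,0],
])

```text
clock: 22.05
tcp_pos: [0.4989, 0.0528, 0.2079]
ee_rot: [180.0, 0.1, 6.2]
wrist_force: [0.1, -0.0, -0.6]
grip_width: 0.044
```

```bash
python3 - <<'E'
from arc import *
from scipy.optimize import least_squares
c=cam('wrist');s=get_state();print(s['tcp_pos'],s['ee_rot']);a=get_image('wrist');save('w10',a);b=get_image('scene');save('s10',b)
for d in cut_out('wrist','pen_case')+cut_out('wrist','lid_tab'):
    print(d['confidence'],d['box'])
    h=cv2.convexHull(np.argwhere(d['mask'])[:,::-1].astype(np.int32));m=h[:,0].astype(float)
    uv=[m[np.argmin(m@v)] for v in np.array([(1,1),(-1,1),(-1,-1),(1,-1)])];uv=np.array(uv);print(uv.tolist())
    def pts(p):
        x,y,W_,th=p;o=[]
        for lx,ly,lz in [(0,.08,.019),(0,-.08,.019),(-.11,-.08,.019),(-.11,.08,.019)]:
            X=lx*np.cos(th)+lz*np.sin(th)+.055;Z=-lx*np.sin(th)+lz*np.cos(th)+.03
            o.append((x+X*np.cos(W_)-ly*np.sin(W_),y+X*np.sin(W_)+ly*np.cos(W_),Z))
        return np.array(o)
    r=least_squares(lambda p:(proj(c,pts(p))-uv).ravel(),[.52,.05,.1,0],x_scale=[.01,.01,.05,.05]);print(r.x[:2],np.degrees(r.x[2:]),r.fun.round(1))
    for th in (0,.05,.13): print(th,proj(c,pts([*C,W,th])).round(1).tolist())
E
```

```text
[0.49892909 0.0528426  0.20791933] [1.79993644e+02 1.12572381e-01 6.23395310e+00]
0.74 [277.9, 165.9, 171.9, 127.2]
[[195.0, 111.0], [362.0, 112.0], [355.0, 220.0], [203.0, 220.0]]
[0.52033442 0.05158095] [ 6.29138292 -3.99216767] [-1.4  0.5  2.1 -0.4 -0.5  0.1 -0.3  0. ]
0 [[191.8, 110.7], [362.2, 112.0], [353.8, 223.0], [198.7, 221.9]]
0.05 [[191.7, 109.7], [362.3, 110.9], [355.0, 223.7], [197.5, 222.6]]
0.13 [[191.6, 108.0], [362.4, 109.3], [357.1, 224.3], [195.4, 223.2]]
0.66 [117.2, 48.4, 48.5, 42.8]
[[98.0, 32.0], [132.0, 39.0], [137.0, 65.0], [103.0, 63.0]]
[0.5770821  0.22411347] [ 17.13326683 -94.60122343] [-80.   33.8  46.9  -7.9  64.6 -22.1 -24.2   6. ]
0 [[191.8, 110.7], [362.2, 112.0], [353.8, 223.0], [198.7, 221.9]]
0.05 [[191.7, 109.7], [362.3, 110.9], [355.0, 223.7], [197.5, 222.6]]
0.13 [[191.6, 108.0], [362.4, 109.3], [357.1, 224.3], [195.4, 223.2]]
0.57 [279.1, 167.6, 168.9, 127.6]
[[195.0, 112.0], [363.0, 113.0], [355.0, 221.0], [202.0, 220.0]]
[0.51960761 0.05146984] [ 6.01745453 -3.7578557 ] [-1.  -0.1  1.3 -0.2 -0.7  0.2  0.4  0.4]
0 [[191.8, 110.7], [362.2, 112.0], [353.8, 223.0], [198.7, 221.9]]
0.05 [[191.7, 109.7], [362.3, 110.9], [355.0, 223.7], [197.5, 222.6]]
0.13 [[191.6, 108.0], [362.4, 109.3], [357.1, 224.3], [195.4, 223.2]]
```

```bash
python3 - <<'E'
from arc import *; from rel import rel
rel([w(-.032,0,.05)+[6.2],w(-.032,0,.041)+[6.2]])
E
```

```text
[-0.012   0.0012  0.1582] 0.1
[-0.0119  0.0012  0.1672] 0.1
```

>>> apply_moves([
  [-0.012,0.001,0.04,0,-1],
  [-0.012,0.001,0.08,0,-1],
  [-0.012,0.001,0.12,0,-1],
  [-0.012,0.001,0.15,0,-1],
  [-0.012,0.001,0.16,0,-1],
], newtons=10)

```text
clock: 22.88
tcp_pos: [0.4868, 0.0501, 0.0473]
ee_rot: [179.9, 0.2, 6.3]
wrist_force: [1.1, -0.0, -0.5]
grip_width: 0.0019
```

>>> apply_moves([
  [0,0,0.002,0,-1],
  [0,0,0.004,0,-1],
  [0,0,0.006,0,-1],
  [0,0,0.006,0,-1],
])

```text
clock: 23.38
tcp_pos: [0.4883, 0.0508, 0.0436]
ee_rot: [-180.0, -0.0, 6.3]
wrist_force: [0.4, -0.5, 0.7]
grip_width: 0.0005
```

>>> apply_moves([
  [0,0,0.002,0,-1],
  [0,0,0.003,0,-1],
  [0,0,0.003,0,-1],
])

```text
clock: 23.75
tcp_pos: [0.488, 0.0507, 0.04]
ee_rot: [180.0, 0.0, 6.3]
wrist_force: [-0.6, -0.4, 0.1]
grip_width: 0.0004
```

>>> apply_moves([
  [0,0,0.001,0,-1],
  [0,0,0.002,0,-1],
  [0,0,0.002,0,-1],
])

```text
clock: 24.12
tcp_pos: [0.4879, 0.0507, 0.038]
ee_rot: [180.0, 0.0, 6.3]
wrist_force: [-1.1, -0.4, 1.1]
grip_width: 0.0006
```

>>> apply_moves([
  [0,0,0.001,0,-1],
  [0,0,0.002,0,-1],
  [0,0,0.002,0,-1],
])

```text
clock: 24.5
tcp_pos: [0.4879, 0.0507, 0.036]
ee_rot: [180.0, 0.0, 6.3]
wrist_force: [-0.3, -0.6, 0.8]
grip_width: 0.0004
```

>>> apply_moves([
  [0,0,0.001,0,-1],
  [0,0,0.002,0,-1],
  [0,0,0.002,0,-1],
])

```text
clock: 24.88
tcp_pos: [0.4881, 0.0507, 0.0349]
ee_rot: [180.0, -0.0, 6.3]
wrist_force: [-3.1, -1.3, 10.5]
grip_width: 0.0004
```

The roof is hard at TCP z 34.9 mm. With the 14 mm tip offset that is 49 mm, the lid's shut height. Retreat.

>>> apply_moves([
  [0,0,-0.02,0,-1],
  [0,0,-0.07,0,-1],
  [0,0,-0.13,0,-1],
  [0,0,-0.17,0,-1],
  [0,0,-0.17,0,-1],
])

```text
clock: 25.5
tcp_pos: [0.4899, 0.0514, 0.2076]
ee_rot: [-179.9, -0.4, 6.3]
wrist_force: [-0.6, 0.5, 0.3]
grip_width: 0.0006
```

```bash
python3 - <<'E'
from h import *
t0=cv2.imread('pics/top.png')[:,:,::-1]
get_image('top');get_image('scene')
for n in ['glue_pen','the_side_cutters','the_film_tub','the_tape_measure','the_reel_blue','the_black_marker']:
    print(n,[(round(d['confidence'],2),d['box'][:2]) for d in cut_out('top',n)][:3])
print(get_state()['wrist_force']);print(job_done())
E
```

```text
glue_pen [(0.79, [394.4, 239.5]), (0.77, [317.6, 221.1]), (0.44, [250.6, 202.7])]
the_side_cutters [(0.82, [321.9, 258.6])]
the_film_tub []
the_tape_measure []
the_reel_blue [(0.83, [341.1, 172.0])]
the_black_marker [(0.67, [203.2, 258.4])]
[ 0.70152134 -0.99492795 -0.36837584]
the job is handed in; nothing more can be done
None
```

The white glue pen is in the cradle and the lid is shut; I handed the job in at about 25.6 s of the 72 s allowed. I swung the lid open to about 117° by its tab, laid the pen between the lips and released it in contact. I then swung the lid shut and pressed it down at the front.

**Checks that passed:**
- **Pen:** with the lid still open, the wrist and top cameras both put it about 1–2 mm from the cradle centre, aligned to within about 2°.
- **Lid:** pressing on the roof met a hard stop at 49 mm, the height given for the shut lid.
- **Other things:** the pink pens are within about 2 px of where they started. The cutters, reel and black marker are also in view where expected. I never touched any of them.

**Checks that disagreed or were missing:**
- **Fingertips:** they stand about 14 mm behind the TCP, not 17 mm ahead as stated. The first close on the tab missed because of this. I corrected by camera, and contact heights later agreed to within about 3 mm.
- **Pen contact:** the pen met the plinth about 2 mm lower than I expected. I stopped at 18 N, backed off 1 mm and then opened the jaws.
- **Lid angle from the mask:** the last fit read about -4°, which I take as noise around shut.
- **Not confirmed:** the last top picture did not find the film tub or tape measure. I did not check the eraser.
- **Possible false hit:** a low-confidence "pen" (0.44) appeared at the shut case. I take it to be the case itself.

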